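Return-spring check and sorting of tagged valve housings

ROBOT

A 7-joint arm with a two-finger parallel gripper is mounted at the origin on the work surface. World frame = base frame: x ahead of the robot, y to its left, z up, the work surface at z = 0. Lengths are in m, angles in rad, forces in N, time in s.
With the tool pointing down it reaches from about 0.35 to 0.9 m from the base axis. Payload 8.1 kg.
Tool frame: the origin (TCP) lies at the very end of the fingers, on their centre line; the grasp point (between the pads) lies manip.hold_point_z behind it (manip.hold_point_z is the distance from the TCP to the grasp point, in m); z points along the fingers, x is the direction in which the jaws open and shut, and the axes are right-handed (so a half turn about z gives the same grasp; the last joint's range is limited). The gripper opens to 92 mm and grips with 3 to 60 N. Pads are 19 mm wide; open, the fingers measure 130 mm over their backs; the gripper's body (75 mm by 190 mm) begins 47 mm behind the grasp point.
Start: joints at [-0.103, 0.434, 0.025, 1.573, -0.012, 1.134, -0.075], TCP at [0.625, -0, 0.227] pointing down, gripper open.
Joint ranges: [-2.62, 2.62], [-0.44, 2.09], [-1.27, 1.32], [0.08, 2.57], [-1.32, 4.46], [0.12, 2], [-2.74, 2.74]. Speed limits (rad/s): [2.22, 2.22, 3.01, 3.01, 3.14, 3.14, 3.14].

INTERFACE

Orientations are given as a 3x3 rotation matrix whose columns are the frame's x, y, z axes.
In Python, from bench import manip, imaging gives the robot as it stands. Calls block until the motion is done:
- manip.move_to(position, orientation): joint-space move of the TCP to a pose.
- manip.movel(position, rotation=None, velocity=0.15): straight line of the TCP; rotation=None keeps the orientation; velocity is the mean speed in m/s.
- manip.set_joints(angles): joint-space move.
- manip.grip(opening, newtons=None): finger opening in m; newtons is the grip in N (None keeps the last); returns when the fingers have stopped.
- manip.dwell(seconds).
- manip.inverse_kinematics(position, orientation): joint angles nearest the present ones, or None.
- manip.observe(): the state.
- imaging.camera(name): name is "scene" or "side" or "wrist"; returns a dict with "img" (384x512x3 uint8, blue, green, red), "K" (3x3 intrinsics, pixels), "world_from_camera" (4x4, takes a point from camera to world coordinates); the wrist camera has in their place "tool_from_camera" (4x4, takes a point from camera to tool coordinates, whose origin is the TCP and whose axes are the tool frame's). Camera axes: x right, y down, z forward; pixel columns grow to the right and rows downward; lengths in m; the calibration is good to about 2 mm. A picture is of the moment at which its call begins: read the wrist's pose just before it. There is no depth.
A pose or a line that the arm cannot do raises manip.MotionError and nothing moves.
- manip.finish_job(): hands the job in, once; it reports no verdict.
The state is a dict: "clock": time; "joint_pos": joint angles; "dq": joint speeds; "effort": joint torques, N m; "tcp_pos": TCP position; "ee_rot": TCP orientation; "contact_force": force on the tool from outside, world axes, zero at the start; "torque": the same for the moment, N m; "gripper_width": finger opening in m.
Only numpy, scipy, OpenCV 4.12 (cv2) and the standard library are available. Lean on these libraries where they do the work, as an engineer would, in place of code of your own. Each camera call takes 0.05 s, during which the arm holds its last target. There are 200 camera calls.

TASK

Clear the torque wrench out of the way of the pull rig and leave it lying lengthways on the tool mat. Then pull the rig's sprung tab out until its pointer stands on the broad line of the scale, hold it there for a good second, and let it go fully home. That releases the lot: sort every valve housing by its tag, green round ones into the nests of the tray with the same pass tag and red square ones into the reject tray, one to a nest, upright and seated on the nest's floor, and leave the other things on the bench where they are.

Things in the scene. Friction and masses are not known exactly. Their poses are not given: they have to be found in the camera images.
- pass_housing1: aluminium valve housing with a green round tag with a white ring (pass). Block 90 mm (x) by 40 (y), 36 tall; on its middle a grip block 26 (x) by 22 (y), up to 76 mm: pinch that across y, fingertips above 36 mm. Flat 28 mm tag on top at the +x end, low dark port at -x. Origin: centre of the underside. 0.3 kg. Goes in the pass tray; may be absent (None)
- pass_housing2: aluminium valve housing with a green round tag with a white ring (pass). Block 90 mm (x) by 40 (y), 36 tall; on its middle a grip block 26 (x) by 22 (y), up to 76 mm: pinch that across y, fingertips above 36 mm. Flat 28 mm tag on top at the +x end, low dark port at -x. Origin: centre of the underside. 0.3 kg. Goes in the pass tray; may be absent (None)
- pass_housing3: aluminium valve housing with a green round tag with a white ring (pass). Block 90 mm (x) by 40 (y), 36 tall; on its middle a grip block 26 (x) by 22 (y), up to 76 mm: pinch that across y, fingertips above 36 mm. Flat 28 mm tag on top at the +x end, low dark port at -x. Origin: centre of the underside. 0.3 kg. Goes in the pass tray; may be absent (None)
- reject_housing1: aluminium valve housing with a red square tag with a white diagonal cross (reject). Block 90 mm (x) by 40 (y), 36 tall; on its middle a grip block 26 (x) by 22 (y), up to 76 mm: pinch that across y, fingertips above 36 mm. Flat 28 mm tag on top at the +x end, low dark port at -x. Origin: centre of the underside. 0.3 kg. Goes in the reject tray; may be absent (None)
- reject_housing2: aluminium valve housing with a red square tag with a white diagonal cross (reject). Block 90 mm (x) by 40 (y), 36 tall; on its middle a grip block 26 (x) by 22 (y), up to 76 mm: pinch that across y, fingertips above 36 mm. Flat 28 mm tag on top at the +x end, low dark port at -x. Origin: centre of the underside. 0.3 kg. Goes in the reject tray; may be absent (None)
- reject_housing3: aluminium valve housing with a red square tag with a white diagonal cross (reject). Block 90 mm (x) by 40 (y), 36 tall; on its middle a grip block 26 (x) by 22 (y), up to 76 mm: pinch that across y, fingertips above 36 mm. Flat 28 mm tag on top at the +x end, low dark port at -x. Origin: centre of the underside. 0.3 kg. Goes in the reject tray; may be absent (None)
- pass_tray: fixed grey tray marked by a 40 mm green round tag with a white ring (pass) on a pad at its -x end. 184 mm (x) by 112 (y); walls 4 thick, 20 tall; nest floors 4 mm up. Three nests, 56 (x) by 104 (y) inside, centres x = -60, 0, +60, y = 0; a housing fits with its length along tray y, either way round. Origin: centre of underside, 4 mm above the bench
- reject_tray: fixed grey tray marked by a 40 mm red square tag with a white diagonal cross (reject) on a pad at its -x end. 184 mm (x) by 112 (y); walls 4 thick, 20 tall; nest floors 4 mm up. Three nests, 56 (x) by 104 (y) inside, centres x = -60, 0, +60, y = 0; a housing fits with its length along tray y, either way round. Origin: centre of underside, 4 mm above the bench
- wrench: torque wrench 205 mm long, lying flat across the path of the rig's pull tab. Along x: black grip (x -75 to +35 mm), 28 wide, 24 tall; round 38 mm head at +x. Origin: underside, mid-length, z up; centre of mass within 20 mm of it. It starts 70 to 80 mm in front of the tab's centre: open the fingers only part way there. 0.35 kg
- tool_mat: fixed dark rubber tool mat, flat on the bench, 85 mm (x) by 250 (y), 3 mm thick, nearest the robot on its left. Origin: centre of its underside
- rig: fixed return-spring pull rig: dark base with a silver cylinder lying along its x, up to 80 mm tall (95 at a dial 190 mm behind the origin). Origin: on the bench under the pull tab's home position; +x points from the tab back to the cylinder, so the tab is pulled towards -x. White scale on the base beside the cylinder, on its +y side, crossed by one broad black line
- tab_top (a point): top centre of the steel pull tab, 62 mm above the bench: upright bar 30 mm (x, along the pull) by 16 (y). Free at both sides but for a thin pointer arm at +y, up to 34 mm above the bench: keep fingertips above 38 mm. Pinch it across y. Axes as the rig's
- pull_slide (a joint): travel of the pull tab with its rod and black pointer bar, m: 0 home (in), grows as the tab is pulled to the rig's -x, stop at 0.090. A spring draws it home: 4 N at home, 10 N at 0.060; let go, it returns by itself. The pointer, 120 mm behind the tab, is carried along over the white scale; it stands on the broad black line at 0.060 (60 mm of pull)
- jar: steel-capped glass jar, 48 mm across, 60 tall; a bystander, to be left where it is. Origin: centre of its underside
- coupling: steel ring, 48 mm across, 30 tall; a bystander, to be left where it is. Origin: centre of its underside
- gauge_case: black flat case 50 x 100 x 22 mm; a bystander, to be left where it is. Origin: centre of its underside
- weight: brass cylinder 44 mm across, 40 tall; a bystander, to be left where it is. Origin: centre of its underside
- indicator: round dial indicator 44 mm across, 20 tall; a bystander, to be left where it is. Origin: centre of its underside
- block: steel block 30 x 50 x 30 mm; a bystander, to be left where it is. Origin: centre of its underside

How it is judged:
On the way, in this order (a step that is already met when the one before it is completed fails the run):
1. the torque wrench lies on the tool mat, let go (x of wrench in the frame of tool_mat between -0.035 and 0.035 m and y of wrench in the frame of tool_mat between -0.05 and 0.05 m and z of wrench in the frame of tool_mat between -0.005 and 0.012 m and angle between the x axis of wrench and the y axis of tool_mat, either way round below 0.35 rad and linear speed of wrench below 0.02 m/s and contact force between the fingers and wrench below 0.1 N), for 0.2 s.
2. the pointer is held on the broad line (slide at 60 mm, within 6 mm) for 0.8 s (value of joint pull_slide between 0.054 and 0.066 m), for 0.8 s.
3. the slide is back home (within 4 mm) (value of joint pull_slide below 0.004 m), for 0.2 s.
4. every housing present is seated in a nest of the tray with its tag (x of pass_housing1 in the frame of pass_tray between -0.085 and 0.085 m and y of pass_housing1 in the frame of pass_tray between -0.025 and 0.025 m and z of pass_housing1 in the frame of pass_tray between -0.004 and 0.01 m and angle between each of pass_housing1, pass_housing2, pass_housing3, reject_housing1, reject_housing2, reject_housing3's own z axis and vertical below 0.1 rad and x of pass_housing2 in the frame of pass_tray between -0.085 and 0.085 m and y of pass_housing2 in the frame of pass_tray between -0.025 and 0.025 m and z of pass_housing2 in the frame of pass_tray between -0.004 and 0.01 m and x of pass_housing3 in the frame of pass_tray between -0.085 and 0.085 m and y of pass_housing3 in the frame of pass_tray between -0.025 and 0.025 m and z of pass_housing3 in the frame of pass_tray between -0.004 and 0.01 m and x of reject_housing1 in the frame of reject_tray between -0.085 and 0.085 m and y of reject_housing1 in the frame of reject_tray between -0.025 and 0.025 m and z of reject_housing1 in the frame of reject_tray between -0.004 and 0.01 m and x of reject_housing2 in the frame of reject_tray between -0.085 and 0.085 m and y of reject_housing2 in the frame of reject_tray between -0.025 and 0.025 m and z of reject_housing2 in the frame of reject_tray between -0.004 and 0.01 m and x of reject_housing3 in the frame of reject_tray between -0.085 and 0.085 m and y of reject_housing3 in the frame of reject_tray between -0.025 and 0.025 m and z of reject_housing3 in the frame of reject_tray between -0.004 and 0.01 m), for 0.2 s.
At the end, for the whole second after the job is handed in: Every housing lies flat at rest on a nest floor (within 6 mm, tilt under 0.1 rad) of the tray with its tag; the wrench, let go, lies on the mat (within 35 mm across, 50 mm along of its centre, 0.35 rad of lengthways); the slide is home within 4 mm (all of step 1 and all of step 4 and value of joint pull_slide below 0.004 m and linear speed of each of pass_housing1, pass_housing2, pass_housing3, reject_housing1, reject_housing2, reject_housing3 below 0.02 m/s); the robot touches nothing.
It fails at once if one of the other things on the bench (jar, coupling, case, brass weight, dial indicator, steel block) is moved more than 50 mm (distance of any of jar, coupling, gauge_case, weight, indicator, block from where it was at the start of the episode above 0.05 m).
Of pass_housing1, pass_housing2, pass_housing3, reject_housing1, reject_housing2, reject_housing3 only 4 to 6 are there at a start; the rules pass over those that are not, and their reading is None.
At some moment in a run one of pass_housing1, pass_housing2, pass_housing3, reject_housing1, reject_housing2, reject_housing3, wrench may be knocked a few centimetres aside while the robot is not near it.
Once in a run the grip may slacken for a moment while it holds something.
It also fails if it takes over 210 s, if anything falls off the work surface, if the arm or the gripper's body presses on something with over 40 N, if the wrist force passes 120 N, or if a joint passes its speed limit or range.

## Working session

There is one attempt and no reset: what is moved stays moved. The work goes in short steps, each a Python script; the robot and the scene stay as the last script left them, time stands still between calls to the robot, and variables do not carry over. Pictures are saved under pics/ and viewed, about 12 in all and at most 16, crops included, and the job is handed in when it is done.

```bash
ls; mkdir -p pics
python3 - <<'E'
from bench import manip, imaging
import cv2,numpy as np
print(manip.hold_point_z, manip.observe())
for n in ["scene","side","wrist"]:
    c=imaging.camera(n); cv2.imwrite(f"pics/{n}0.png",cv2.resize(c["img"],(800,600),interpolation=cv2.INTER_CUBIC))
    np.set_printoptions(precision=4,suppress=True)
    print(n,c["K"],c.get("world_from_camera",c.get("tool_from_camera")))
E
```

```text
pics
0.0188 {'clock': 0.0, 'joint_pos': array([-0.10262723,  0.43523331,  0.02499133,  1.57409035, -0.01158568,
        1.13399492, -0.07505955]), 'dq': array([ 0.00086774, -0.0012449 ,  0.00139813, -0.0009939 ,  0.00068424,
        0.00030108,  0.00146002]), 'effort': array([ 3.89017032e-04, -6.67853522e+01,  9.84863900e-01, -3.14464223e+01,
       -6.05165795e-02,  4.27553023e-02,  1.12382318e-04]), 'tcp_pos': array([ 6.24492527e-01, -5.56288931e-05,  2.25941384e-01]), 'ee_rot': array([[ 9.99998763e-01, -1.25137212e-05, -1.57262345e-03],
       [-1.27720807e-05, -9.99999986e-01, -1.64275753e-04],
       [-1.57262137e-03,  1.64295636e-04, -9.99998750e-01]]), 'contact_force': array([-0.22118861,  0.74158998, -0.1830736 ]), 'torque': array([-0.00524627,  0.0560319 ,  0.04524414]), 'gripper_width': 0.09172027949136771}
scene [[432.3204   0.     253.7394]
 [  0.     432.3204 191.3271]
 [  0.       0.       1.    ]] [[ 0.2942  0.5507 -0.7812  1.3855]
 [ 0.9556 -0.1836  0.2305 -0.2557]
 [-0.0165 -0.8143 -0.5802  0.6769]
 [ 0.      0.      0.      1.    ]]
side [[414.4422   0.     255.8233]
 [  0.     414.4422 190.9479]
 [  0.       0.       1.    ]] [[ 0.9456 -0.2358  0.2243  0.3373]
 [-0.3254 -0.6973  0.6387 -0.6655]
 [ 0.0058 -0.6769 -0.7361  0.8134]
 [ 0.      0.      0.      1.    ]]
wrist [[285.0196   0.     256.2961]
 [  0.     285.0196 197.3172]
 [  0.       0.       1.    ]] [[ 1.     -0.0018 -0.0001  0.0004]
 [ 0.0017  0.9684  0.2493 -0.066 ]
 [-0.0004 -0.2493  0.9684 -0.1579]
 [ 0.      0.      0.      1.    ]]
```

View pics/scene0.png

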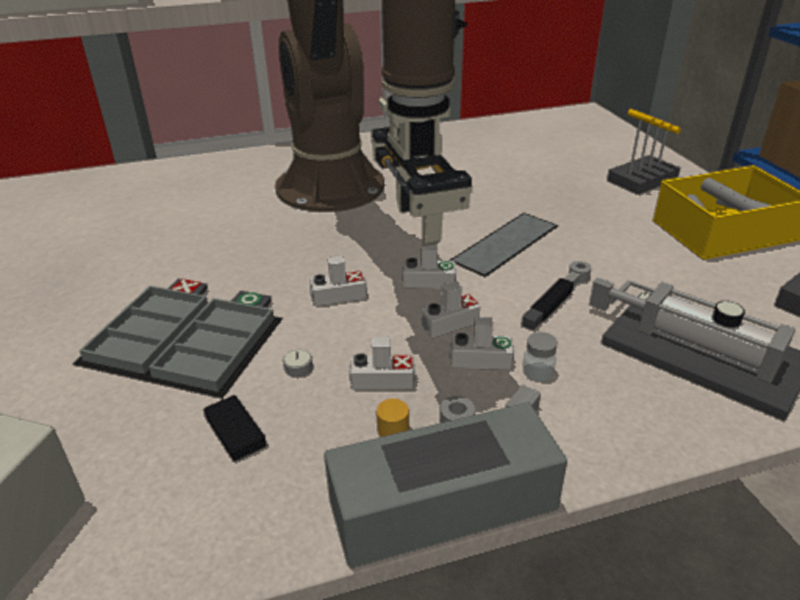

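View pics/side0.png

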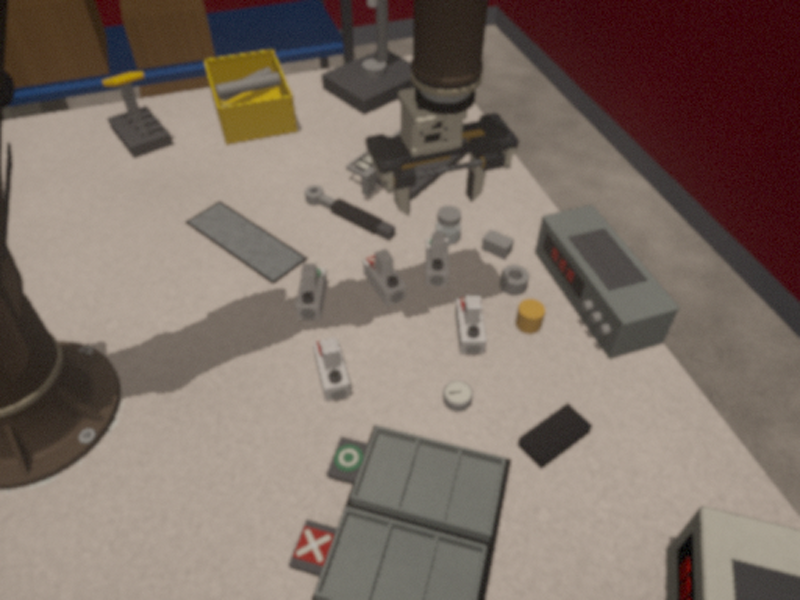

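The scene view shows 5 housings (2 pass, 3 reject), the wrench at (530,322)–(580,270), the tab at about (602,285) and the mat around (505,243). Next I'll get rough positions.

```bash
cat > h.py <<'E'
from bench import manip, imaging
import cv2, numpy as np
np.set_printoptions(precision=4,suppress=True)
HP=manip.hold_point_z
def ray(K,T,px,z):
    d=T[:3,:3]@np.linalg.solve(K,[px[0],px[1],1.]); o=T[:3,3]
    return o+d*(z-o[2])/d[2]
def rot(a):  # tool down, jaw axis (tool x) at world angle a
    c,s=np.cos(a),np.sin(a)
    return np.array([[c,s,0],[s,-c,0],[0,0,-1.]])
def wrist(name,scale=800/512,grab=None):
    """picture from wrist cam, saved with its pose"""
    s=manip.observe(); c=imaging.camera("wrist")
    T=np.eye(4); T[:3,:3]=s["ee_rot"]; T[:3,3]=s["tcp_pos"]; T=T@c["tool_from_camera"]
    cv2.imwrite(f"pics/{name}.png",cv2.resize(c["img"],None,fx=scale,fy=scale,interpolation=cv2.INTER_CUBIC))
    cv2.imwrite(f"pics/{name}_raw.png",c["img"]); np.savez(f"pics/{name}.npz",K=c["K"],T=T); return c["img"],c["K"],T
def cam(name,fn,scale=800/512):
    c=imaging.camera(name)
    cv2.imwrite(f"pics/{fn}.png",cv2.resize(c["img"],None,fx=scale,fy=scale,interpolation=cv2.INTER_CUBIC))
    np.savez(f"pics/{fn}.npz",K=c["K"],T=c["world_from_camera"]); return c
def P(fn,px,z,scale=800/512):  # px in the saved enlarged picture
    d=np.load(f"pics/{fn}.npz"); return ray(d["K"],d["T"],(np.array(px)+.5)/scale-.5,z)
def ang_near(a,ref=0.):  # modulo pi nearest ref
    return (a-ref+np.pi/2)%np.pi-np.pi/2+ref
E
python3 - <<'E'
from h import *
cam("scene","s1");cam("side","d1")
S=dict(head=(580,268,.015),grip=(528,320,.02),tab=(602,283,.06),dial=(728,310,.09),m1=(453,265,0),m2=(487,273,0),m3=(557,225,0),m4=(523,213,0),
 greentag=(250,299,.01),redtag=(187,286,.01))
for k,v in S.items(): print(k,P("s1",v[:2],v[2]))
D=dict(head=(315,193,.015),grip=(390,232,.02),m1=(188,222,0),m2=(222,203,0),m3=(305,258,0),m4=(272,280,0),green=(347,457,.01),red=(313,546,.01),t1=(377,430,.024),t2=(508,458,.024),t3=(490,535,.024),t4=(355,505,.024),h1=(333,352,.076),h2=(473,303,.076),h3=(312,270,.076),h4=(382,255,.076),h5=(440,240,.076))
for k,v in D.items(): print(k,P("d1",v[:2],v[2]))
E
```

```text
head [0.5061 0.3472 0.015 ]
grip [0.6221 0.1875 0.02  ]
tab [0.6166 0.3172 0.06  ]
dial [0.7724 0.4239 0.09  ]
m1 [0.4026 0.1444 0.    ]
m2 [0.4475 0.1932 0.    ]
m3 [0.3292 0.3976 0.    ]
m4 [0.2608 0.3551 0.    ]
greentag [ 0.4075 -0.2291  0.01  ]
redtag [ 0.332  -0.3304  0.01  ]
head [0.5141 0.3479 0.015 ]
grip [0.6158 0.1862 0.02  ]
m1 [0.2664 0.3579 0.    ]
m2 [0.3363 0.3946 0.    ]
m3 [ 0.4549  0.1897 -0.    ]
m4 [0.3874 0.1539 0.    ]
green [ 0.4168 -0.2249  0.01  ]
red [ 0.3431 -0.3298  0.01  ]
t1 [ 0.4665 -0.2058  0.024 ]
t2 [ 0.621  -0.3041  0.024 ]
t3 [ 0.554  -0.3932  0.024 ]
t4 [ 0.4065 -0.3015  0.024 ]
h1 [ 0.4369 -0.0934  0.076 ]
h2 [ 0.6655 -0.0703  0.076 ]
h3 [0.4481 0.079  0.076 ]
h4 [0.5657 0.0762 0.076 ]
h5 [0.6698 0.0799 0.076 ]
```

Run:
```python
from h import *
manip.move_to([.56,.24,.20],rot(np.radians(33))); manip.dwell(.3)
wrist("w1"); print(manip.observe()["joint_pos"],manip.observe()["clock"])
```

```text
[-0.3785  0.44   -0.1608  1.6368  0.0781  1.0709  0.0127] 1.5833
```

View pics/w1.png

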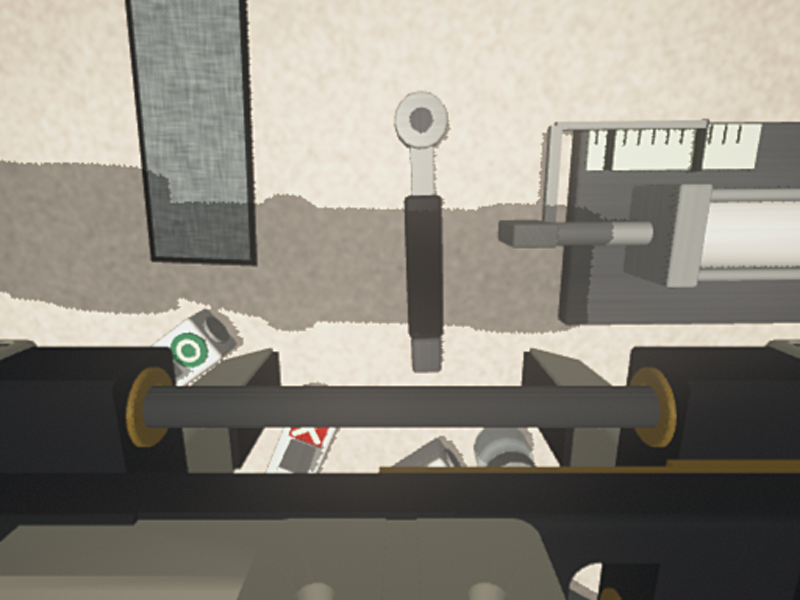

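The wrist view shows the wrench with its head at (420,119) and tail end at (426,372). The tab top is centred at (533,234). The mat's near corners are (152,261) and (256,264), with edges running up to (127,0) and (246,0).

Run:
```python
from h import *
print(manip.observe()["tcp_pos"])
S=dict(head=(420.5,119,.02),tail=(426,372,.018),gA=(423,197,.024),gB=(425,337,.024),t=(533,234,.062),tf=(510,234.5,.062),tb=(556,234,.062),basel1=(562,324,.0),pl=(603,150,.02),
m1=(152,261,.003),m2=(256,264,.003),m3=(127,0,.003),m4=(246,0,.003),rod1=(620,233,.05),c1=(705,190,.06),c2=(705,285,.06),e1=(800,190,.06))
p={}
for k,v in S.items(): p[k]=P("w1",v[:2],v[2]); print(k,p[k])
a=lambda u,v:np.degrees(np.arctan2(*(p[v]-p[u])[1::-1]))
print("wrench",a("tail","head"),a("gB","gA"),"mat",a("m1","m3"),a("m2","m4"),a("m1","m2"),"tab",a("tf","tb"))
g=(p["gA"]+p["gB"])/2;print("gripmid",g)
```

```text
[0.5604 0.2391 0.2001]
head [0.5089 0.3446 0.02  ]
tail [0.6187 0.1865 0.018 ]
gA [0.5397 0.301  0.024 ]
gB [0.6    0.2126 0.024 ]
t [0.6119 0.3197 0.062 ]
tf [0.5993 0.3112 0.062 ]
tb [0.6246 0.3278 0.062 ]
basel1 [0.6956 0.2784 0.    ]
pl [0.6304 0.3983 0.02  ]
m1 [0.3856 0.1424 0.003 ]
m2 [0.4568 0.1854 0.003 ]
m3 [0.2932 0.3008 0.003 ]
m4 [0.3631 0.3458 0.003 ]
rod1 [0.665  0.3535 0.05  ]
c1 [0.6889 0.4026 0.06  ]
c2 [0.7318 0.3557 0.06  ]
e1 [0.7406 0.4358 0.06  ]
wrench 124.7758787546079 124.33423600607388 mat 120.24298581311324 120.28070016247588 31.108312804816084 tab 33.39268796761193
gripmid [0.5699 0.2568 0.024 ]
```

Run:
```python
from h import *
R=rot(np.radians(34.5)); o=np.array([.5586,.2733])
manip.grip(.048,40)
manip.movel([*o,.12],R,.2); manip.movel([*o,.008],R,.1)
manip.grip(0.0,40); print(manip.observe()["gripper_width"])
manip.movel([*o,.10],R,.12); print("lift",manip.observe()["gripper_width"])
R2=rot(np.radians(30.3)); m=[.3581,.2718]
manip.movel([*m,.10],R2,.15); print(manip.observe()["gripper_width"])
manip.movel([*m,.0125],R2,.08); print(manip.observe()["gripper_width"],manip.observe()["contact_force"])
manip.grip(.05); manip.movel([*m,.15],R2,.2)
manip.move_to([.50,.24,.25],rot(np.radians(33.3)));manip.dwell(.2);wrist("w2");print(manip.observe()["clock"])
```

```text
0.027719140264419947
lift 0.027850504281119317
0.027573583983894066
0.02763244918179186 [ 0.3823  0.4666 -2.3648]
10.8417
```

View pics/w2.png

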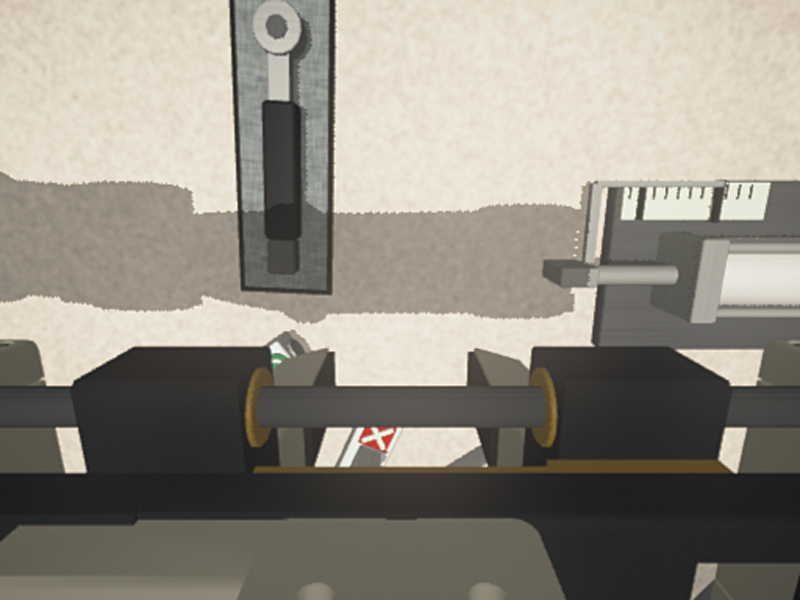

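The wrench lies lengthways on the mat, head at (277,26) and tail at (282,272), and has been let go. Now the tab.

Run:
```python
from h import *
a=np.radians(33.3); u=np.array([np.cos(a),np.sin(a)]); t=np.array([.6119,.3197])
for j in (a-np.pi/2,a+np.pi/2):
    R=rot(j)
    q=manip.inverse_kinematics([*t,.15],R); print(j,q)
    if q is not None: break
manip.grip(.05,50)
manip.move_to([*t,.15],R); manip.movel([*t,.042],R,.1)
manip.grip(0,50); print(manip.observe()["gripper_width"],manip.observe()["contact_force"])
p=t-.06*u; manip.movel([*p,.042],R,.05)
for _ in range(3):
    manip.dwell(.5); s=manip.observe(); print(s["gripper_width"],s["contact_force"]@[*u,0],(s["tcp_pos"][:2]-t)@u,s["clock"])
c=cam("scene","s2"); x=c["img"][150:280,340:512]; cv2.imwrite("pics/s2c.png",cv2.resize(x,None,fx=4,fy=4,interpolation=cv2.INTER_CUBIC))
```

```text
-0.9896016858807849 [-0.6667  0.6048  0.1745  1.4946 -0.1139  1.0521 -1.4556]
0.015618909604725818 [-0.7691 -0.5773  0.6244]
0.015851602083177097 9.408074491777784 -0.05780614257289602 16.0833
0.01543812761110515 8.606058572371502 -0.0577997020288853 16.5833
0.015512007891914722 9.107003537038965 -0.057780208655813445 17.0833
```

View pics/s2c.png

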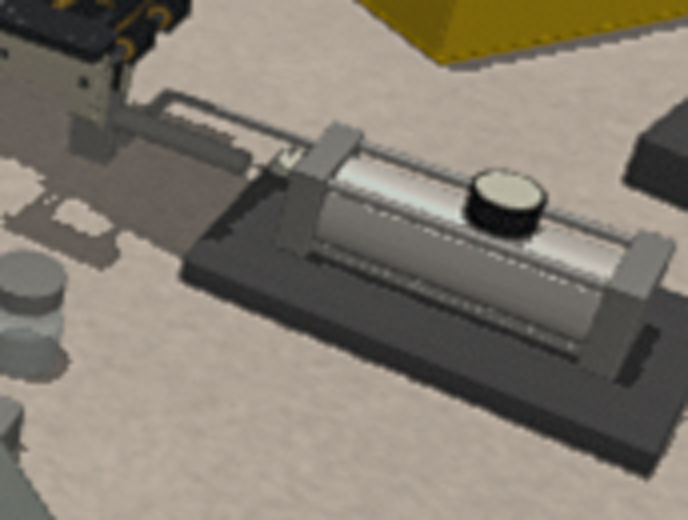

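The rod is out and the spring force is about 9 N, which fits roughly 58 mm of pull. I'll nudge it 2 mm further, hold, and let it home. After that I'll survey the housings.

Run:
```python
from h import *
a=np.radians(33.3); u=np.array([np.cos(a),np.sin(a)]); t=np.array([.6119,.3197]); R=rot(a-np.pi/2)
manip.movel([*(t-.062*u),.042],R,.03); manip.dwell(1.3)
s=manip.observe(); print(s["gripper_width"],s["contact_force"]@[*u,0],(s["tcp_pos"][:2]-t)@u)
manip.movel([*(t-.006*u),.042],R,.06); print(manip.observe()["contact_force"]@[*u,0])
manip.grip(.05); manip.movel([*(t-.006*u),.2],R,.2)
# survey of the housings: camera sits on the tool's -y side, wide view
manip.grip(.092,40)
manip.move_to([.42,-.02,.30],rot(np.radians(90))); manip.dwell(.3); wrist("w3"); cam("scene","s3"); print(manip.observe()["clock"])
```

```text
0.015340004675238486 9.965227469407456 -0.05973932545131643
4.764742526944925
25.1917
```

View pics/w3.png

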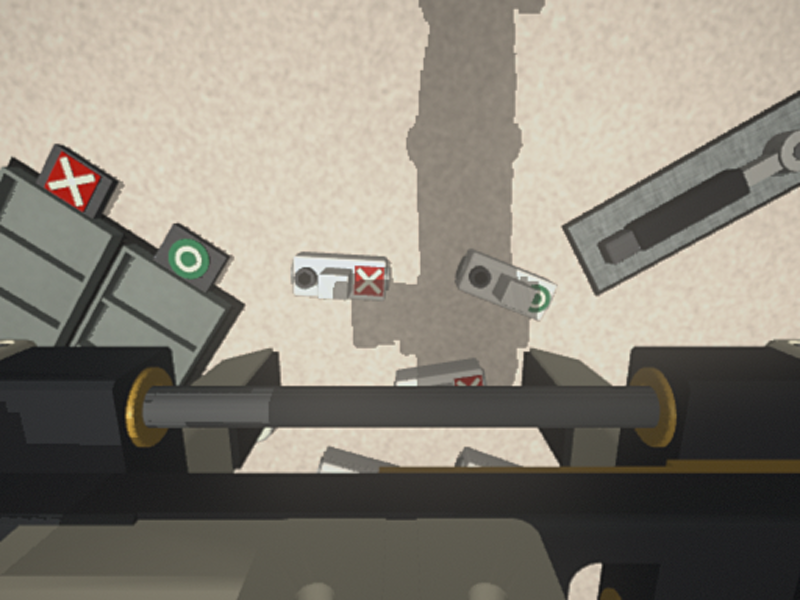

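View pics/s3.png

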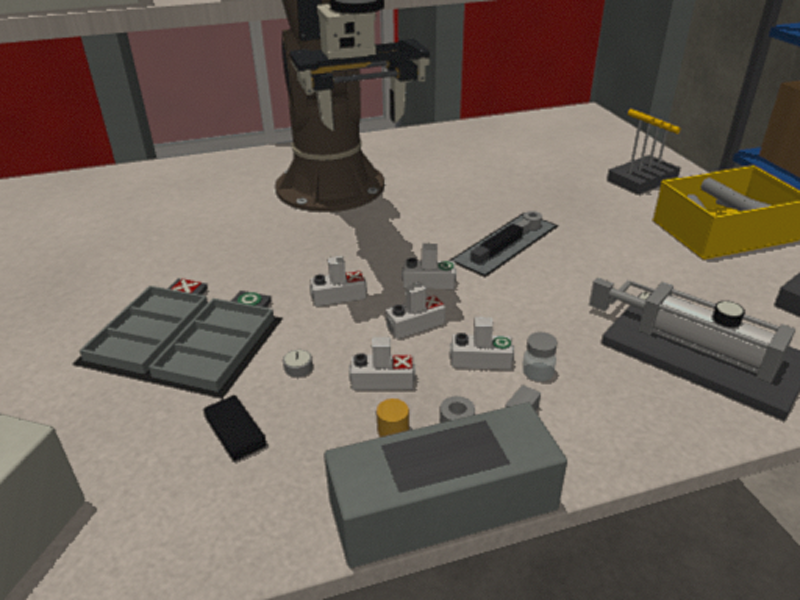

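The slide is home. The middle reject housing has been knocked, in the scene view from (452,312) to (416,312). Two closer overhead pictures next: housings, then trays.

Run:
```python
from h import *
manip.move_to([.68,.0,.26],rot(np.radians(90))); manip.dwell(.3); wrist("w4")
manip.move_to([.62,-.30,.26],rot(np.radians(90))); manip.dwell(.3); wrist("w5"); print(manip.observe()["clock"])
```

```text
28.0917
```

View pics/w4.png

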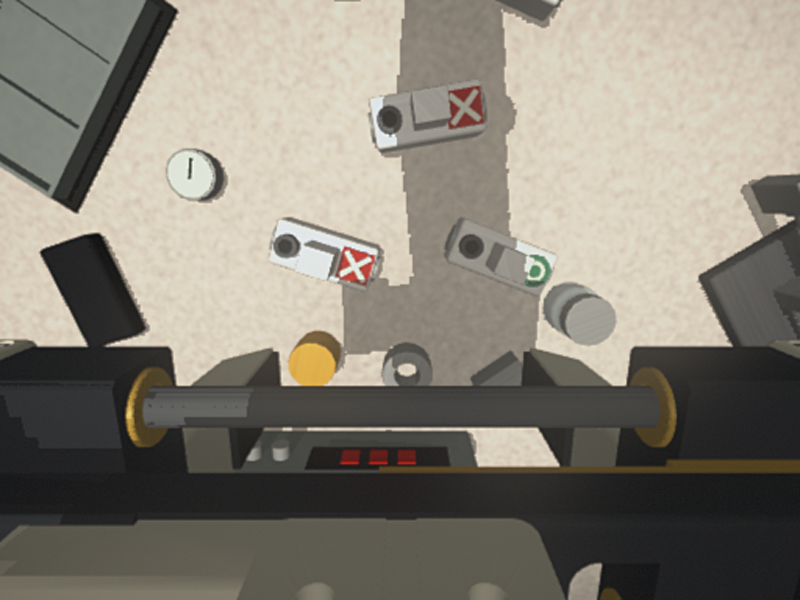

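View pics/w5.png

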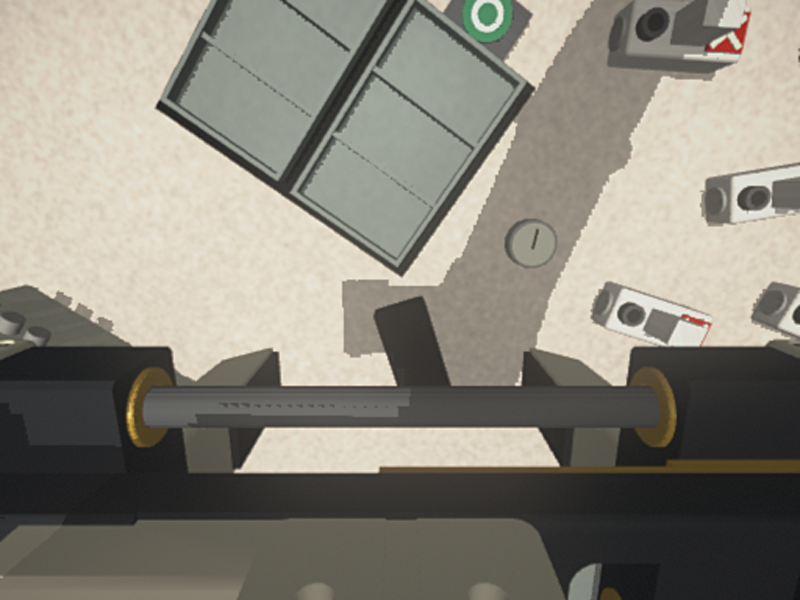

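Run:
```python
import cv2,numpy as np
s=512/800
def crop(n,cx,cy):
    im=cv2.imread(f"pics/{n}_raw.png"); x=int(cx*s)-44;y=max(0,int(cy*s)-32); print(n,x,y)
    c=cv2.resize(im[y:y+64,x:x+88],None,fx=4,fy=4,interpolation=cv2.INTER_CUBIC)
    return cv2.copyMakeBorder(c,0,256-c.shape[0],0,352-c.shape[1],cv2.BORDER_CONSTANT)
a=[crop("w4",428,116),crop("w4",325,254),crop("w4",500,256),crop("w3",340,276),crop("w3",507,285)]
m=np.vstack([np.hstack(a[0:2]),np.hstack(a[2:4]),np.hstack([a[4],np.zeros_like(a[4])])])
cv2.imwrite("pics/mont.png",cv2.resize(m,None,fx=.78,fy=.78)[:599])
```

```text
w4 229 42
w4 164 130
w4 276 131
w3 173 144
w3 280 150
```

View pics/mont.png

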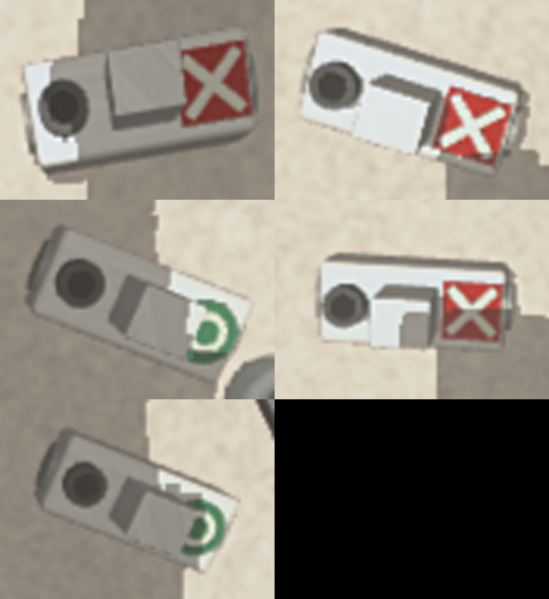

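```bash
cat > meas.py <<'E'
from h import *
off=[("w4",229,42),("w4",164,130),("w4",276,131),("w3",173,144),("w3",280,150)]
nm=["R_mid","R_far","G_far","R_near","G_near"]
px=[[(147,80),(216,82),(63,107)],[(393,117),(474,125),(333,87)],[(160,320),(208,332),(80,283)],[(402,321),(472,311),(346,305)],[(165,518),(197,527),(85,485)]]
H={}
for i,(n,(f,ox,oy)) in enumerate(zip(nm,off)):
    o=np.array([274.5*(i%2) ,199.7*(i//2)])
    g=[P(f,(np.array(p)-o)/3.12+[ox,oy],z,1) for p,z in zip(px[i],(.076,.036,.036))]
    d=g[1]-g[2]; a=np.arctan2(d[1],d[0])
    H[n]=(g[0][:2],a)
    if __name__=="__main__": print(n,"block",g[0][:2],"mid",((g[1]+g[2])/2)[:2],"len",np.linalg.norm(d),"ang",np.degrees(a), "block-tag ang",np.degrees(np.arctan2(*(g[1]-g[0])[1::-1])))
E
python3 meas.py
python3 - <<'E'
from h import *
q=lambda f,p,z:P(f,p,z)
for k,f,p,z in [("ptag3","w3",(188,258),.012),("ptag5","w5",(488,15),.012),("rtag3","w3",(72,180),.012),
 ("d1","w5",(423.5,109),.024),("d2","w5",(383,171.5),.024),("d1a","w5",(374,70),.024),("d1b","w5",(473,148),.024),("d2a","w5",(333,135),.024),("d2b","w5",(433,208),.024),
 ("pc1","w5",(531,88),.024),("pc2","w5",(402,268),.024),("pc3","w5",(292,190),.024),("pc0","w5",(415,0),.024),
 ("r2a","w5",(203,35),.024),("r2b","w5",(312,115),.024),("rc2","w5",(282,184),.024),("rc3","w5",(159,104),.024),("r1b","w5",(350,50),.024)]: print(k,q(f,p,z)[:2])
E
```

```text
R_mid block [0.5531 0.0212] mid [0.5514 0.0208] len 0.061647050383383126 ang 98.52749559438968 block-tag ang 101.74460743744777
R_far block [ 0.6646 -0.0667] mid [ 0.6658 -0.0695] len 0.062333075055965144 ang 74.60579081090965 block-tag ang 70.7436933521348
G_far block [0.6673 0.085 ] mid [0.6682 0.0879] len 0.06038634940481314 ang 69.29199616636468 block-tag ang 69.60847411206738
R_near block [ 0.4316 -0.0788] mid [ 0.4334 -0.0812] len 0.06066917548542909 ang 87.14212316972905 block-tag ang 83.29293232869088
G_near block [0.439  0.0842] mid [0.442  0.0833] len 0.05919080905396058 ang 69.40416048362331 block-tag ang 63.422736812737625
ptag3 [ 0.4157 -0.2346]
ptag5 [ 0.4149 -0.2296]
rtag3 [ 0.3402 -0.3372]
d1 [ 0.4869 -0.2811]
d2 [ 0.5359 -0.3148]
d1a [ 0.4579 -0.3212]
d1b [ 0.5171 -0.2394]
d2a [ 0.5069 -0.356 ]
d2b [ 0.566  -0.2719]
pc1 [ 0.4712 -0.1943]
pc2 [ 0.6183 -0.2987]
pc3 [ 0.551  -0.3927]
pc0 [ 0.4087 -0.2887]
r2a [ 0.4328 -0.4557]
r2b [ 0.4915 -0.3727]
rc2 [ 0.5461 -0.4009]
rc3 [ 0.4831 -0.4972]
r1b [ 0.4435 -0.3401]
```

```bash
cat > pp.py <<'E'
from h import *
A=np.radians(-35.); U=np.array([np.cos(A),np.sin(A)])
TR={"P":np.array([.512,-.297]),"R":np.array([.437,-.398])}
def W(): return manip.observe()["gripper_width"]
def pick(c,a,zg=.042):
    R=rot(ang_near(a+np.pi/2,A+.3)); manip.grip(.06,45)
    manip.move_to([*c,.16],R); manip.movel([*c,zg],R,.15)
    manip.grip(0,45); w0=W(); manip.movel([*c,.15],R,.15); print("  pick w",w0,W()); return abs(W()-.022)<.004
def place(tray,k,zg=.042):
    p=TR[tray]+.06*k*U; R=rot(A)
    manip.movel([*p,.15],R,.25); w=W(); print("  carried w",w)
    if abs(w-.022)>.004: return False
    manip.movel([*p,zg+.018],R,.12); manip.dwell(.2); f0=manip.observe()["contact_force"][2]
    for z in np.arange(zg+.016,zg+.0075,-.002):
        manip.movel([*p,z],R,.03); f=manip.observe()["contact_force"][2]-f0
        if f>4: break
    print("  down at",z,"f",f,"clock",manip.observe()["clock"])
    manip.grip(.036); manip.movel([*p,.16],R,.2); return True
E
cat > run.py <<'E'
import sys; from pp import *
from meas import H
off={"R_mid":(-.001,0),"R_far":(.0006,-.0014),"G_far":(.0005,.0014),"R_near":(.0009,-.0012),"G_near":(.0015,-.0005)}
for n,t,k in [x.split(",") for x in sys.argv[1:]]:
    c,a=H[n]; c=c+np.array(off[n]); print(n,c,np.degrees(a))
    if not(pick(c,a) and place(t,int(k))): print("ANOMALY",n); break
E
python3 run.py R_near,R,-1 && python3 -c "
from h import *
cam('scene','s4');cam('side','d4')"
```

```text
R_near [ 0.4325 -0.08  ] 87.14212316972905
  pick w 0.0217675057823912 0.021719228343482548
  carried w 0.02177454641503365
  down at 0.049999999999999996 f 3.286151705091817 clock 36.575
```

View pics/s4.png

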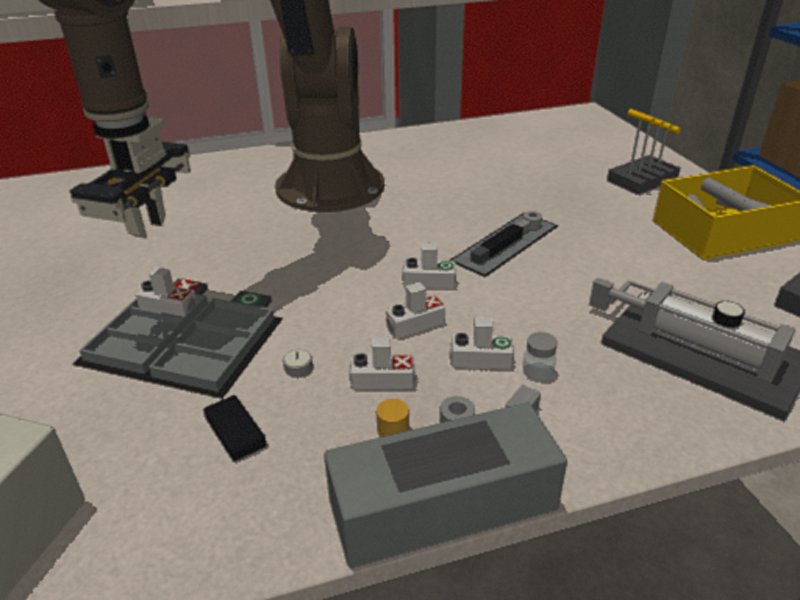

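The housing is at (172,292) in the scene view, in the reject tray's first nest. I'll check the seating in the side view.

Run:
```python
from h import *
manip.move_to([.52,-.15,.30],rot(np.radians(-35))); manip.dwell(.2)
c=cam("side","d5"); cv2.imwrite("pics/d5c.png",cv2.resize(c["img"][250:384,170:350],None,fx=4,fy=4,interpolation=cv2.INTER_CUBIC))
```

```text
(no output)
```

View pics/d5c.png

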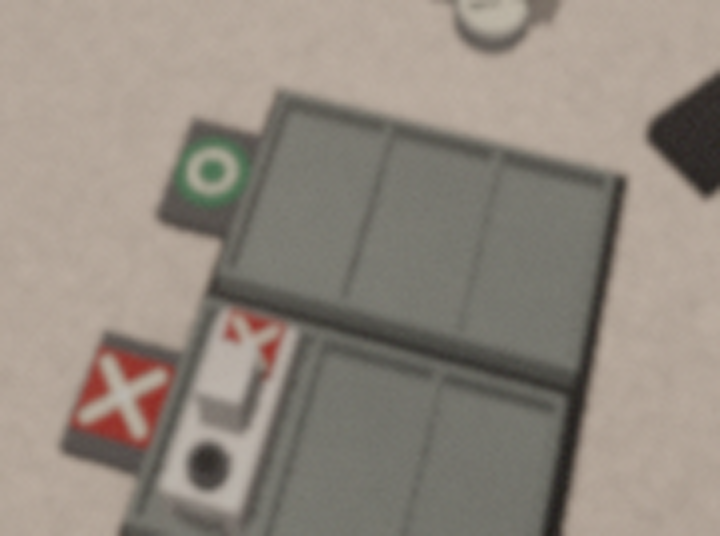

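Run:
```python
from pp import *
def q(p,z): return P("d5",(170+p[0]/4-.4,250+p[1]/4-.4),z,1)[:2]
m=(q((253,342),.044)+q((208,466),.044))/2; V=np.array([-U[1],U[0]])
print("housing",m,"target",TR["R"]-.06*U,"err x,y",(m-TR["R"]+.06*U)@U,(m-TR["R"]+.06*U)@V)
for n,c in {"P":[(283,97),(620,178),(573,385),(218,285)],"R":[(213,300),(570,393)]}.items():
    for p in c: d=q(p,.024)-TR[n]; print(n,d@U,d@V)
```

```text
housing [ 0.3904 -0.3621] target [ 0.3879 -0.3636] err x,y 0.0012546005703761732 0.002717667685190963
P -0.09207666143776116 0.05093228086547681
P 0.09312611343059958 0.05377562717707164
P 0.08985983987219998 -0.06199794698026692
P -0.09090473230170094 -0.06149806295308546
R -0.08722504808158157 0.05609090124425007
R 0.09270352409607592 0.05951902411855433
```

```bash
python3 - <<'E'
s=open("pp.py").read()
s=s.replace("    manip.grip(.036); manip","    if z>zg+.011: print('  HIGH CONTACT'); return False\n    manip.grip(.036); manip")
open("pp.py","w").write(s)
E
python3 run.py R_mid,R,0 R_far,R,1 G_near,P,-1 G_far,P,1
```

```text
R_mid [0.5521 0.0212] 98.52749559438968
  pick w 0.021853771739915984 0.02169313407369304
  carried w 0.021948246507568832
  down at 0.049999999999999996 f -0.4938059300627913 clock 47.4667
R_far [ 0.6652 -0.0681] 74.60579081090965
  pick w 0.02197172336952647 0.0218451531256023
  carried w 0.021263702713298225
  down at 0.049999999999999996 f 0.8118626254371017 clock 57.375
G_near [0.4405 0.0837] 69.40416048362331
  pick w 0.021744566127196958 0.021956523413114954
  carried w 0.021736414670407385
  down at 0.049999999999999996 f 2.785158073082993 clock 67.4417
G_far [0.6678 0.0864] 69.29199616636468
  pick w 0.02183965603513177 0.021769422282021594
  carried w 0.02152203524158229
  down at 0.049999999999999996 f 0.30025467700246367 clock 77.4667
```

Run:
```python
from h import *
manip.move_to([.56,0,.35],rot(0)); manip.dwell(.5)
c=cam("side","d6"); a=cv2.resize(c["img"][240:384,170:350],(500,400),interpolation=cv2.INTER_CUBIC)
c2=cam("scene","s6"); b=cv2.resize(c2["img"][170:266,40:190],(300,192),interpolation=cv2.INTER_CUBIC); b2=cv2.resize(c2["img"][120:270,230:470],(300,188),interpolation=cv2.INTER_CUBIC)
m=np.hstack([a,np.vstack([b,np.zeros((20,300,3),np.uint8),b2])]); cv2.imwrite("pics/fin.png",m)
```

```text
(no output)
```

View pics/fin.png

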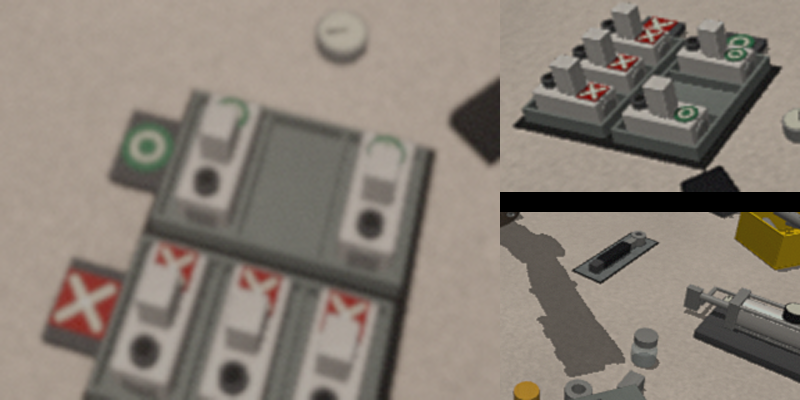

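View pics/s6.png

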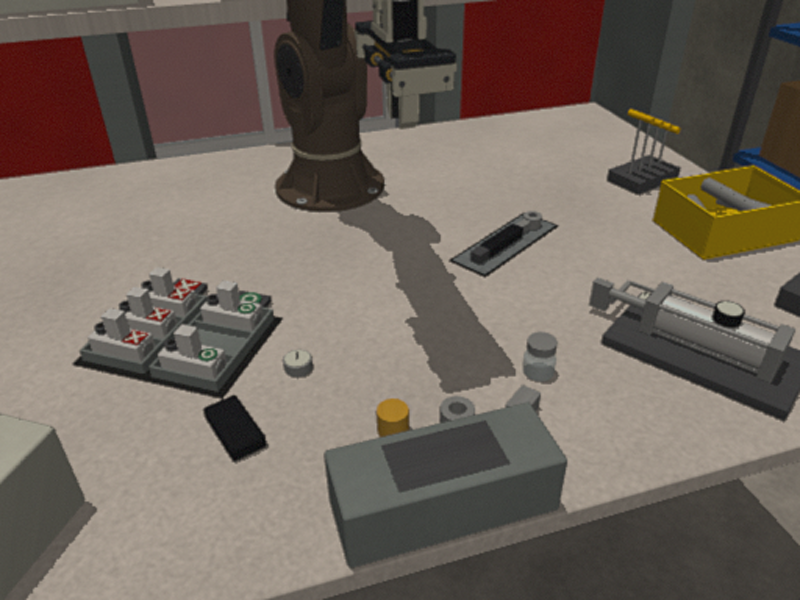

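All three reject housings sit level in the reject tray and both pass housings in the pass tray. The wrench is on the mat, the tab is home, and nothing else appears to have moved. Handing in.

```bash
python3 -c "
from h import *
manip.finish_job(); print(manip.observe()['clock'])"
```

```text
the job is handed in; nothing more can be done
the job is handed in; nothing more can be done
```

The job is done and handed in after about 80 s of the 210 s allowed; no verdict was reported.

- **Wrench:** I laid it lengthways on the tool mat and let it go. The last scene picture shows it still there.
- **Pull tab:** I pulled it to 58–60 mm, judged by how far the arm moved and a spring force of 9–10 N. I held it there for about 3 s, then let it go. In the last picture it is back home.
- **Housings:** Five were present, all now in their trays: two pass and three reject. One reject housing was knocked aside during the run, so I located it again before picking it up. The grip width stayed steady on every carry.
- **Seating:** Each housing went down to its full planned depth with under 4 N of contact. The last scene and side pictures show all five upright in their nests.
- **Other things on the bench:** None of them appears to have moved in the pictures.

**One disagreement:** the wrist and side cameras put the pass tray's position along its length-of-nest direction up to about 7 mm apart. I used the divider-based estimate, which lies between them. I did not measure the two pass housings' final positions in the tray; for those I relied on the depth reached and the pictures.

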